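# Check the balance: set the largest weight on the pan with self-closing forceps

## Task

Check the balance with the largest of the three knobbed weights: take the self-closing forceps from their sloping rest, squeeze them open, let them close round the weight's neck under its knob, and set the weight down gently, upright, in the middle of the balance pan. Then lay the forceps back in their rest as they lay. The weights must never be touched by the gripper itself, only by the forceps; leave the other weights and the things round about where they are.

Things in the scene. Friction and masses are not known exactly. Their poses are not given: they have to be found in the camera images.
- forceps: Self-closing cross-action steel forceps, 187 mm long, 62 g, black pads, T-shaped tail. Origin midway between the pads; x runs to the tips, y across (the squeezing line; +y = left seen with the tips away from you), z up out of the rest. In the rest x slopes 30 degrees down to the tips: a gripper pointing along -z and closing along y then leans 30 degrees over the tips
- forceps_tips (a point): Point on the forceps body between the tips, at 84.7 mm along x, 0 along y, 8.5 mm along z: put a weight's neck here. The last 27 mm are bent up 30 degrees, so they are level when the forceps slope down 30 degrees; this point is 17 mm along them, 10 mm from their end. Each tip is a bar 3 mm thick across, 6 mm high, grooved along
- forceps_tail (a point): Middle of the tail's cross-bar, 85 mm behind the origin along x. The bar is 30 mm wide, 10 mm high, x from -92 to -78.5 mm; ahead of it the tail block is 14 mm wide, 10 mm high, x from -78 to -58 mm. The arms are hinged there, 68 mm behind the origin, bow out beside the pads and cross 46 mm ahead of the origin, so squeezing the pads spreads the tips
- forceps_left (a joint): Turn of the left pad's arm about the tail, rad: 0 shut (tip gap 1.5 mm), 0.085 at the stop (gap 27 mm); its tip moves out 150 mm x angle, its pad moves in 68 mm x angle. Springs shut: starts to turn at about 14 N on its pad, 18 N at 0.06 (gap 20 mm). About 0.022 with the large weight's neck gripped, at 7 N
- forceps_right (a joint): The same for the right pad's arm. Squeezing both pads with empty tips: distance 42 to 34 mm between outer pad faces: shut, 36 mm is a firm hold; 34 to 22.5 mm: the tips spread, gap about 1.5 + 2.2 x (34 - distance), so about 20 mm gap at 25.5 mm. With the large weight gripped: pads 39 mm apart when free, full grip kept down to 31 mm, 33.5 mm holds forceps and weight firmly
- forceps_left_pad (a joint): How far the left pad is pressed in on its arm, m: 0 to 0.004. It gives first, 3 N rising to 13 N, without moving the arm. The black pad is a flat upright plate 32 mm along the forceps' x (-16 to +16), 14 mm high (z -7 to +7); its outer face is at y = +21 mm when free, the right one's at -21
- forceps_right_pad (a joint): The same for the right pad
- forceps_rest: Fixed rest: grey base 150 x 64 x 6 mm, two metal saddles on posts. The high one takes the tail block (cheeks 20 mm apart, flared; the T's bar rests on their uphill side), the low one the arms where they cross (cheeks 18 mm apart). Origin: 11 mm ahead of the plate's middle, underside; x the way the tips point. 100 mm between the saddles is free for fingers. Top 125 mm high
- rest_centre (a point): Where the forceps' origin is when they lie in the rest, 74 mm above the rest's origin. The forceps then head the same way as the rest's x, sloping 30 degrees down to the tips. The saddles support them from below, so lower them in along their own z or straight down
- weight_large: The largest of the three steel knobbed weights, 50 g, loose, standing on the tray. Origin: centre of its underside, z up. Round body 20 mm in diameter and 21 mm high, then a neck 8 mm in diameter from 21 to 32 mm height, then a knob 14 mm in diameter from 32 to 39 mm
- weight_large_neck (a point): Middle of the large weight's neck, 26.5 mm above its underside, on its axis
- weight_medium: Middle-sized steel weight, 20 g, 15 mm in diameter, 29 mm high; stays on the tray. Origin: centre of its underside
- weight_small: Smallest steel weight, 10 g, 12 mm in diameter, 23 mm high; stays on the tray. Origin: centre of its underside
- weight_tray: Fixed shallow grey tray, 66 mm (x) by 172 mm (y), floor 4 mm above the worktop, rim 11 mm high. The three weights stand on its centre line in any order, 52 mm apart. Origin: centre of its underside
- balance_pan: Round steel pan of the white balance, 84 mm in diameter, fixed; its top is 64 mm above the worktop. Origin: centre of its underside, 4 mm lower. The balance is 205 x 150 mm, its housing 55 mm high round the pan
- pan_centre (a point): Centre of the pan's upper face. The clear draught collar round it is 110 mm in inner diameter, 3 mm thick, and stands up to 93 mm above the worktop, 29 mm over the pan: reach over it with the forceps sloping
- vial_a: Bystander: small brown vial, 22 mm in diameter, 48 mm high. Origin: centre of its underside
- vial_b: Bystander: small brown vial, 22 mm in diameter, 48 mm high. Origin: centre of its underside

How it is judged:
By the outcome, as a careful person would: the job done as asked, in the order asked, and still so for the second after the job is handed in, with the robot touching nothing.
It also fails if it takes over 64 s, if anything falls off the work surface, if the arm or the gripper's body presses on something with over 40 N, if the wrist force passes 120 N, or if a joint passes its speed limit or range.

## Robot

A 7-joint arm with a two-finger parallel gripper is mounted at the origin on a cart in front of the work surface, level with it; the furniture and walls round the work are solid. World frame = base frame: x ahead of the robot, y to its left, z up, the work surface at z = 0. Lengths are in mm, angles in rad, forces in N, time in s.
With the tool pointing down it reaches from about 425 to 925 mm from the base axis. Payload 6.8 kg.
Tool frame: the origin (TCP) lies where the fingers leave the gripper's body, on its centre line; the fingertips stand 73 mm ahead of it and the grasp point (between the pads) lies 54 mm ahead of it; z points along the fingers, y is the line along which they close (so a half turn about z gives the same grasp; the last joint's range is limited). The gripper opens to 85 mm and grips with 20 to 120 N. Pads are 22 mm wide; open, the fingers measure 114 mm over their backs; the gripper's body (76 mm by 85 mm) begins 54 mm behind the grasp point. The pads swing forward as they close: fully open they stand 13 mm farther back than shut.
Start: joints at [1.17, 0.477, 0.022, 1.555, -0.011, 1.109, -0.083], TCP at [194.835, -646.285, 303.908] pointing down, gripper open.
Joint ranges: [-2.96, 2.96], [-0.34, 2.1], [-1.41, 1.46], [0.24, 2.44], [-1.37, 4.51], [0.17, 1.92], [-2.96, 2.96]. Speed limits (rad/s): [2.39, 2.39, 3.14, 3.14, 3.14, 3.14, 3.14].

## Interface

Orientations are given as a unit quaternion [x, y, z, w].
In Python, from station import observe, get_image, camera_model, job_done gives the robot as it stands.
- The arm moves only by the tool arm_command, never from a script. Its argument "targets" is a list of rows, each an object with "claw": the closure, from 0 (fully open) to 1 (shut); "slide": the shift along the world's x, y, z in m, a list of three; "twist": the turn, a rotation vector about the world's x, y, z in degrees, a list of three. A call has 1 to 5 rows; each row shifts and turns the commanded pose from where the row before left it; what a row does not reach is not made up. A row lasts 1/8 s, in which the tool goes at most 62.5 mm and 10.7 degrees, less where a joint would pass 70% of its speed; a pose out of reach is approached as far as the arm can. A call is refused whole if a number of a shift passes 0.0625 or a number of a turn 10.7, either way. A call with a gripper value outside its range is refused whole. The fingers move at their own pace and stop on an object; "grip_force" is the grip in N (left out, the last holds). Time passes only in rows, so rows that do not move let the fingers close. It gives the time, the measured TCP pose, the force, the opening and the grip force at its end, in the units of the state.
- observe(): the state, without advancing time (a new reading comes with each control period).
- get_image(name): name is "scene" or "side" or "wrist"; returns the picture (400x640x3 uint8, blue, green, red); there is no depth.
- camera_model(name): a dict with "fov_y" (degrees; the focal length in pixels is half the picture's height over the tangent of half this angle, whatever the lens; pixels are square), "cx", "cy" (the principal point, pixels), "k1" (the pictures are not rectified: a ray, as slopes to the right and down, at radius r is drawn at 1 + k1 r^2 times it, then the intrinsics apply), "R" (3x3) and "t" (3): a world point X has camera coordinates R X + t. Camera axes: x right, y down, z forward; pixel columns grow to the right and rows downward; lengths in mm; the calibration is good to about 2 mm. A picture is of the moment at which its call begins: read the wrist's pose just before it. camera_model takes no time and is no camera call; for the wrist camera it gives the pose at the moment of the call.
- job_done(): hands the job in; it is judged then, once.
The state is a dict: "t": time; "joints": joint angles; "qvel": joint speeds; "tau": joint torques, N m; "tool_pos": TCP position; "eef_rot": TCP orientation; "contact_force": force on the tool from outside, world axes, zero at the start; "torque": the same for the moment, N m; "width": finger opening in mm; "grip_force": force on a finger pad.
Only numpy, scipy, OpenCV 4.12 (cv2) and the standard library are available. Lean on these libraries where they do the work, as an engineer would, in place of code of your own. Each camera call takes 0.05 s, during which the arm holds its last target. There are 200 camera calls.

## Working session

There is one attempt and no reset: what is moved stays moved. The work goes in short steps, Python scripts to look and compute and a tool call to move; the robot and the scene stay as the last step left them, time stands still between calls to the robot, and variables do not carry over. Pictures are saved under pics/ and viewed, at most 10 in all, crops included, and the job is handed in when it is done.

Besides the shell and the picture viewer there is one more tool, called after "Emit:" by a JSON object that holds its "fn" and its "kwargs", one argument or row to a line. arm_command: Moves the arm, as the interface text tells. Its arguments: {"type":"object","properties":{"targets":{"type":"array"},"grip_force":{"type":"number"}},"required":["targets"]}

```bash
mkdir -p pics; ls; python3 - <<'E'
from station import *
import cv2,numpy as np
for n in ("scene","side"):
    cv2.imwrite(f"pics/{n}0.png",get_image(n)); c=camera_model(n); print(n,{k:np.round(v,3).tolist() for k,v in c.items()})
s=observe();print({k:np.round(v,3).tolist() for k,v in s.items()})
E
```

```text
pics
scene {'fov_y': 48.762, 'cx': 322.133, 'cy': 202.029, 'k1': -0.037, 'R': [[-0.663, -0.748, 0.019], [-0.367, 0.303, -0.88], [0.653, -0.59, -0.475]], 't': [155.947, 315.202, 453.57]}
side {'fov_y': 52.723, 'cx': 322.403, 'cy': 205.415, 'k1': -0.09, 'R': [[-0.817, -0.577, 0.009], [-0.297, 0.407, -0.864], [0.495, -0.708, -0.504]], 't': [298.937, 300.786, 578.863]}
{'t': 0.1, 'joints': [1.17, 0.478, 0.022, 1.556, -0.012, 1.109, -0.083], 'qvel': [-0.0, -0.002, 0.0, -0.003, 0.0, 0.0, 0.0], 'tau': [0.006, -59.776, 1.614, -28.196, 0.013, 0.005, 0.0], 'tool_pos': [194.698, -645.877, 303.01], 'eef_rot': [0.989, 0.146, -0.0, -0.001], 'contact_force': [0.591, 0.815, -1.104], 'torque': [0.043, -0.015, 0.009], 'grip_force': 0.0, 'width': 85.585}
```

View pics/scene0.png

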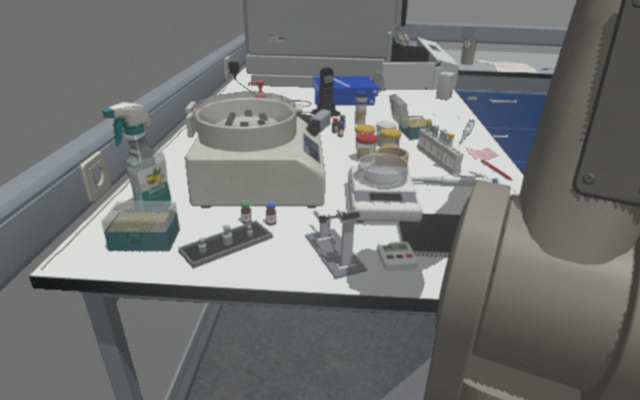

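View pics/side0.png

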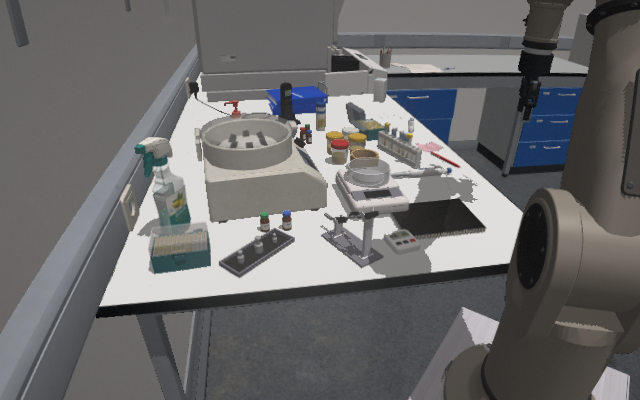

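The scene view shows the tray (centre ~(227,243)) with weights at (203,245), (227,235) and (249,230). The rest with forceps is at ~(335,245) and the balance pan at ~(383,168). The side view shows the same: tray ~(258,250), rest ~(352,245), pan ~(368,172).

```bash
cat > h.py <<'E'
from station import *
import cv2,numpy as np
from scipy.spatial.transform import Rotation as Rn
def ray(n,u,v,c=None):
    c=c or camera_model(n); f=200/np.tan(np.radians(c['fov_y'])/2)
    d=np.array([(u-c['cx'])/f,(v-c['cy'])/f]); p=d.copy()
    for _ in range(20): p=d/(1+c['k1']*(p@p))
    R=np.array(c['R']);t=np.array(c['t']); return -R.T@t, R.T@np.r_[p,1]
def onz(n,u,v,z,c=None):
    o,d=ray(n,u,v,c); return o+d*(z-o[2])/d[2]
def proj(n,X,c=None):
    c=c or camera_model(n); f=200/np.tan(np.radians(c['fov_y'])/2)
    q=np.array(c['R'])@np.array(X)+np.array(c['t']); s=q[:2]/q[2]
    return s*(1+c['k1']*(s@s))*f+[c['cx'],c['cy']]
def two(a,b):
    (o,d),(p,e)=a,b; d=d/np.linalg.norm(d);e=e/np.linalg.norm(e)
    s=np.linalg.lstsq(np.c_[d,-e],p-o,rcond=None)[0]; x,y=o+d*s[0],p+e*s[1]
    return (x+y)/2,np.linalg.norm(x-y)
E
python3 - <<'E'
from h import *
print("cam",ray("scene",320,200)[0],ray("side",320,200)[0])
for nm,a,b,z in [("trayc",(227,243),(258,251),8),("w1",(203,250),(240,259),5),("w2",(227,243),(259,249),5),("w3",(249,235),(275,241),5),("pan",(383,172),(370,175),64),("rest",(335,254),(352,246),5)]:
    print(nm,onz("scene",*a,z).round(),onz("side",*b,z).round())
w=camera_model("wrist");print({k:np.round(v,3).tolist() for k,v in w.items()}); print(-np.array(w['R']).T@w['t'])
for n in("scene","side"):
    im=get_image(n); x,y=(180,150) if n=="scene" else (215,150)
    cv2.imwrite(f"pics/{n}1.png",cv2.resize(im[y:y+130,x:x+260],None,fx=3,fy=3,interpolation=cv2.INTER_CUBIC))
E
```

```text
cam [-76.93286294 288.86999302 489.9313686 ] [ 46.98954872 459.6684866  549.0125099 ]
trayc [577. -55.   8.] [578. -51.   8.]
w1 [589.  -9.   5.] [592.  -9.   5.]
w2 [581. -57.   5.] [584. -60.   5.]
w3 [ 578. -106.    5.] [ 575. -105.    5.]
pan [ 528. -448.   64.] [ 513. -434.   64.]
rest [ 418. -194.    5.] [ 420. -194.    5.]
{'fov_y': 71.876, 'cx': 320.249, 'cy': 201.545, 'k1': -0.044, 'R': [[0.29, -0.957, -0.002], [-0.923, -0.28, 0.266], [-0.255, -0.075, -0.964]], 't': [-674.077, -35.342, 378.99]}
[ 259.15145668 -626.63709979  373.40166073]
```

View pics/side1.png

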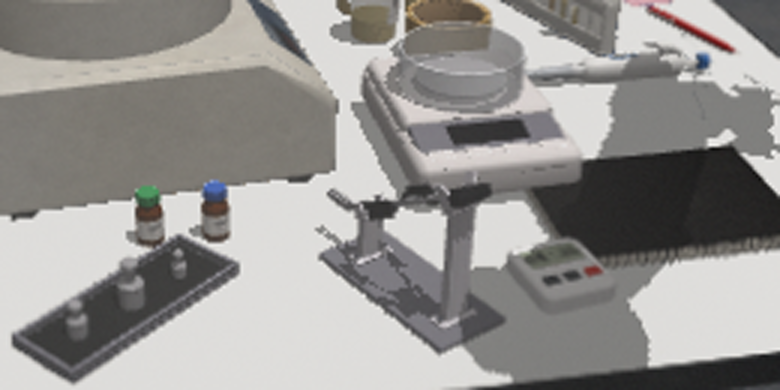

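The side crop shows the largest weight is the middle one, crop (130,285). The forceps lie with their tail high at (470,190) and their tips at (335,192). Next I move the wrist camera over the area.

Emit:
{"fn": "arm_command", "kwargs": {
  "targets": [
    {"claw":0,"slide":[0.03,0.05,0.006],"twist":[0,0,0]},
    {"claw":0,"slide":[0.03,0.05,0.006],"twist":[0,0,0]},
    {"claw":0,"slide":[0.03,0.05,0.006],"twist":[0,0,0]},
    {"claw":0,"slide":[0.03,0.05,0.006],"twist":[0,0,0]},
    {"claw":0,"slide":[0.03,0.05,0.006],"twist":[0,0,0]}
  ]
}}

```text
t: 0.82
tool_pos: [345.6, -394.5, 334.1]
eef_rot: [0.989, 0.146, 0.0, 0.0]
contact_force: [1.6, -0.2, -0.0]
width: 84.9
grip_force: 0.0
```

Emit:
{"fn": "arm_command", "kwargs": {
  "targets": [
    {"claw":0,"slide":[0.03,0.05,0],"twist":[0,0,0]},
    {"claw":0,"slide":[0.03,0.05,0],"twist":[0,0,0]},
    {"claw":0,"slide":[0.02,0.04,0],"twist":[0,0,0]},
    {"claw":0,"slide":[0,0,0],"twist":[0,0,0]},
    {"claw":0,"slide":[0,0,0],"twist":[0,0,0]}
  ]
}}

```text
t: 1.45
tool_pos: [424.5, -256.8, 333.8]
eef_rot: [0.989, 0.146, -0.0, 0.0]
contact_force: [0.8, -1.1, 0.1]
width: 85.5
grip_force: 0.0
```

```bash
python3 - <<'E'
from h import *
s=observe();print(s['tool_pos'],s['eef_rot'],s['t'],s['joints'])
cv2.imwrite("pics/w0.png",get_image("wrist"))
c=camera_model("wrist");import json;json.dump({k:np.array(v).tolist() for k,v in c.items()},open("w0.json","w"))
print(-np.array(c['R']).T@c['t'])
E
```

```text
[ 424.47244318 -256.79262221  333.81730976] [ 9.89322704e-01  1.45741250e-01 -2.31499149e-04  1.49759967e-04] 1.45 [ 0.60941748  0.16292088 -0.21393488  1.92601189  0.04012416  1.05689658
 -0.89978089]
[ 488.66110128 -238.09197561  404.1551482 ]
```

View pics/w0.png

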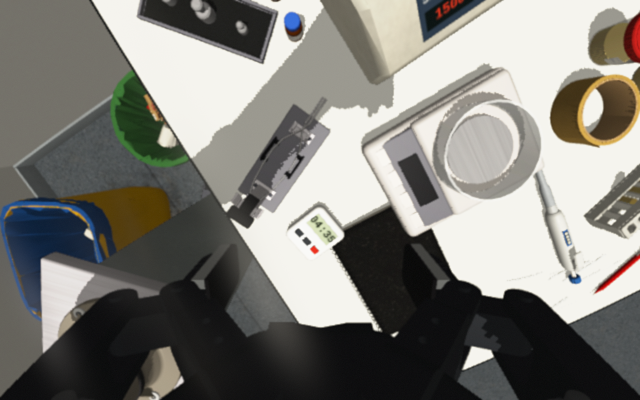

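The wrist picture shows the rest at ~(280,160), with the forceps' tail bar at ~(242,212) and the tips near (320,102). The pan centre is at ~(478,148). The large weight's knob is partly visible at (203,8).

```bash
python3 - <<'E'
import cv2
im=cv2.imread("pics/w0.png")
cv2.imwrite("pics/w0c.png",cv2.resize(im[85:235,215:345],None,fx=4.5,fy=4,interpolation=cv2.INTER_CUBIC)[:600] if 0 else cv2.resize(im[85:235,215:345],None,fx=4,fy=4,interpolation=cv2.INTER_CUBIC))
E
```

```text
(no output)
```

View pics/w0c.png

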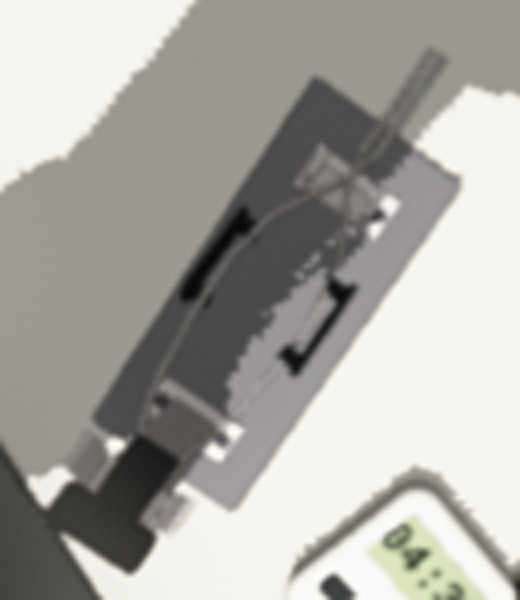

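The crop shows the pad centres at crop (217,257) and (320,322), the tip end at (437,52) and the tail bar at (105,527). The base plate corners are at (315,77), (460,180), (235,508) and (93,415).

```bash
python3 - <<'E'
from h import *
import json
c=json.load(open("w0.json"))
P=lambda x,y,z:onz("wrist",215+x/4,85+y/4,z,c)
cor=np.array([P(*q,6) for q in[(315,77),(460,180),(235,508),(93,415)]]);print(cor.round(1),[np.linalg.norm(cor[i]-cor[i-1]).round(1) for i in range(4)])
h=(cor[0]+cor[1]-cor[2]-cor[3]);h=h/np.linalg.norm(h);print("plate mid",cor.mean(0),"yaw",np.degrees(np.arctan2(h[1],h[0])), "origin",cor.mean(0)+11*h)
a,b=P(217,257,79),P(320,322,79);print("pads",a,b,(a+b)/2,np.linalg.norm(a-b))
T,E=P(105,527,119),P(437,52,42);d=E-T;print("tail",T,"tip",E,"yaw",np.degrees(np.arctan2(d[1],d[0])),np.linalg.norm(d[:2]))
print("pan",onz("wrist",478,148,64,c)); 
# large weight knob
print("knob wrist",onz("wrist",203,8,43,c))
print("knob 2cam",two(ray("scene",227,230),ray("side",215+130/3,150+265/3)))
E
```

```text
[[ 505.6 -195.     6. ]
 [ 487.  -252.8    6. ]
 [ 347.4 -206.9    6. ]
 [ 367.3 -147.5    6. ]] [np.float64(146.2), np.float64(60.7), np.float64(146.9), np.float64(62.7)]
plate mid [ 426.81433412 -200.54740465    6.        ] yaw -18.580289335020268 origin [ 437.24099301 -204.05237032    6.        ]
pads [ 446.1680316  -188.76399021   79.        ] [ 436.45784114 -222.59191176   79.        ] [ 441.31293637 -205.67795099   79.        ] 35.193977833036975
tail [ 371.94488177 -182.98778523  119.        ] tip [ 522.04552326 -233.17929916   42.        ] yaw -18.489200243769922 158.26999287958162
pan [ 520.39932709 -431.61738556   64.        ]
knob wrist [578.43362745 -67.98275321  43.        ]
knob 2cam (array([585.21093926, -62.14375163,  31.81690033]), np.float64(1.5040488047146736))
```

Emit:
{"fn": "arm_command", "kwargs": {
  "targets": [
    {"claw":0,"slide":[0.02,0.0045,-0.01],"twist":[0,0,-9]},
    {"claw":0,"slide":[0.02,0.0045,-0.01],"twist":[0,0,-9]},
    {"claw":0,"slide":[0.02,0.0045,-0.01],"twist":[0,0,-9]},
    {"claw":0,"slide":[0.02,0.0045,-0.01],"twist":[0,0,-8.26]},
    {"claw":0,"slide":[0.0212,0.0045,-0.02],"twist":[2.38,7.11,0]}
  ]
}}

```text
t: 2.12
tool_pos: [525.3, -235.7, 274.7]
eef_rot: [0.984, -0.163, -0.065, -0.01]
contact_force: [0.5, -0.1, 0.0]
width: 85.4
grip_force: 0.0
```

Emit:
{"fn": "arm_command", "kwargs": {
  "targets": [
    {"claw":0,"slide":[0,0,-0.02],"twist":[2.38,7.11,0]},
    {"claw":0,"slide":[0,0,-0.02],"twist":[2.38,7.11,0]},
    {"claw":0,"slide":[0,0,0],"twist":[2.38,7.11,0]},
    {"claw":0,"slide":[0,0,0],"twist":[0,0,0]},
    {"claw":0,"slide":[0,0,0],"twist":[0,0,0]}
  ]
}}

```text
t: 2.75
tool_pos: [525.7, -234.7, 234.0]
eef_rot: [0.954, -0.156, -0.254, -0.041]
contact_force: [-0.5, 0.6, 0.5]
width: 85.2
grip_force: 0.0
```

```bash
python3 - <<'E'
from h import *
import json
s=observe();print(s['tool_pos'],s['t'],np.round(s['joints'],2));print(Rn.from_quat(s['eef_rot']).as_matrix().round(3))
im=get_image("wrist");cv2.imwrite("pics/w1.png",im)
c=camera_model("wrist");json.dump({k:np.array(v).tolist() for k,v in c.items()},open("w1.json","w"))
print(-np.array(c['R']).T@c['t'])
E
```

```text
[ 525.72496123 -234.6978337   234.0399957 ] 2.75 [ 0.4   0.62 -0.13  1.56  0.05  1.48 -1.64]
[[ 0.822 -0.319 -0.472]
 [-0.276 -0.948  0.158]
 [-0.498  0.    -0.867]]
[ 614.05429093 -263.96153406  262.36229497]
```

View pics/w1.png

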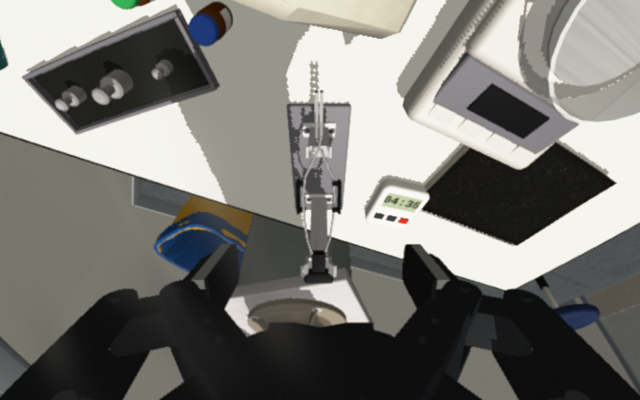

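The picture shows the forceps running straight up the image, with the pads at (303,196) and (338,196), the tail at ~(320,270) and the tips at ~(320,92). The large weight is the middle one, with its knob near (122,78). Next I check the lateral offset against the expected pose.

```bash
python3 - <<'E'
from h import *
import json
c=json.load(open("w1.json"));R=Rn.from_quat([0.954,-0.156,-0.254,-0.041]).as_matrix()
yaw=np.radians(-18.5);h=np.array([np.cos(yaw),np.sin(yaw),0]);fx=.866*h-[0,0,.5];fz=.5*h+[0,0,.866];fy=np.cross(fz,fx)
o=np.array([438.5,-205,74])
for nm,p in dict(padL=(0,21,0),padR=(0,-21,0),padLf=(16,21,7),padLb=(-16,21,7),padRf=(16,-21,7),padRb=(-16,-21,7),tailL=(-85,15,5),tailR=(-85,-15,5),tip=(93,0,14)).items():
    print(nm,proj("wrist",o+np.array(p)@np.array([fx,fy,fz]),c).round(1))
im=cv2.imread("pics/w1.png")
cv2.imwrite("pics/w1c.png",np.hstack([cv2.resize(im[80:290,285:355],None,fx=2.8,fy=2.8,interpolation=cv2.INTER_CUBIC),cv2.resize(im[0:140,20:220],None,fx=2.9,fy=4.2,interpolation=cv2.INTER_CUBIC)]))
E
```

```text
padL [298.  198.1]
padR [341.8 198.1]
padLf [297.  183.2]
padLb [297.8 216.3]
padRf [342.8 183.2]
padRb [342.1 216.3]
tailL [305.3 279.7]
tailR [334.6 279.7]
tip [319.8  93.3]
```

View pics/w1c.png

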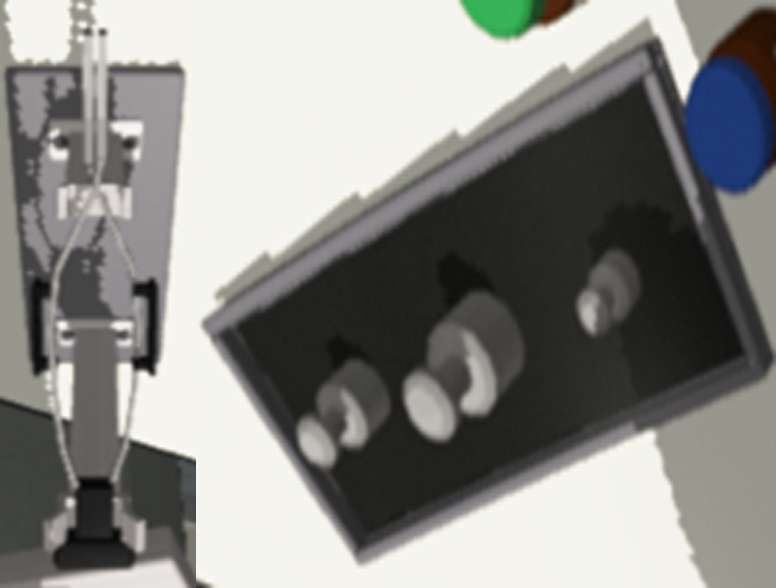

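The forceps sit about 1 px left of and 2 px above the prediction. The pad outer faces are at x≈295.7 and 341, the tip is at (319,90.7), and the tail bar spans 304.6–332.5. The large weight's knob top is at crop (428,407), full-image (100,97). Then I descend along the tool's z.

```bash
python3 - <<'E'
from h import *
import json
c=json.load(open("w1.json"))
k=onz("wrist",100,97,43,c);print("knob top",k)
print("meds",onz("wrist",20+(316-196)/2.9,445/4.2,33,c),onz("wrist",20+(592-196)/2.9,312/4.2,27,c))
T=[onz("wrist",20+(x-196)/2.9,y/4.2,11,c) for x,y in[(205,322),(655,42),(768,365),(362,556)]];print("tray",np.round(T),np.mean(T,0))
h=np.array([.948,-.317,0]);fz=.5*h+[0,0,.866]
o=np.array([440,-204.5,74]); s=observe()['tool_pos']
print("grasp delta",o+54*fz-s,"hover40",o+94*fz-s)
E
```

```text
knob top [581.14155901 -58.26747634  43.        ]
meds [586.09690285  -7.22871269  33.        ] [ 577.02427816 -106.45584162   27.        ]
tray [[ 618.   26.   11.]
 [ 609. -146.   11.]
 [ 546. -141.   11.]
 [ 555.   29.   11.]] [582.23018325 -58.12212293  11.        ]
grasp delta [ -60.06642603   21.43820603 -113.73807682] hover40 [-41.10642603  15.09820603 -79.09807682]
```

Emit:
{"fn": "arm_command", "kwargs": {
  "targets": [
    {"claw":0,"slide":[-0.0122,0.0044,-0.0231],"twist":[0,0,0]},
    {"claw":0,"slide":[-0.0122,0.0044,-0.0231],"twist":[0,0,0]},
    {"claw":0,"slide":[-0.0122,0.0043,-0.0231],"twist":[0,0,0]},
    {"claw":0,"slide":[-0.0122,0.0043,-0.0231],"twist":[0,0,0]},
    {"claw":0,"slide":[-0.0122,0.0043,-0.0231],"twist":[0,0,0]}
  ]
}}

```text
t: 3.42
tool_pos: [464.6, -212.3, 118.9]
eef_rot: [0.954, -0.156, -0.254, -0.041]
contact_force: [-0.1, 0.5, 0.4]
width: 85.0
grip_force: 0.0
```

Emit:
{"fn": "arm_command", "kwargs": {
  "targets": [
    {"claw":0.2,"slide":[0,0,0],"twist":[0,0,0]},
    {"claw":0.4,"slide":[0,0,0],"twist":[0,0,0]},
    {"claw":0.45,"slide":[0,0,0],"twist":[0,0,0]},
    {"claw":0.45,"slide":[0,0,0],"twist":[0,0,0]}
  ],
  "grip_force": 60
}}

```text
t: 3.92
tool_pos: [465.7, -212.3, 119.1]
eef_rot: [0.954, -0.155, -0.255, -0.042]
contact_force: [1.4, 0.4, 0.4]
width: 46.9
grip_force: 0.0
```

```bash
python3 - <<'E'
from h import *
import json
s=observe();print(s['tool_pos'],s['t'],s['width'],s['grip_force'],s['contact_force']);print(Rn.from_quat(s['eef_rot']).as_matrix().round(3))
im=get_image("wrist")
c=camera_model("wrist");json.dump({k:np.array(v).tolist() for k,v in c.items()},open("w2.json","w"))
cv2.imwrite("pics/w2.png",im)
E
```

```text
[ 465.71660064 -212.30943251  119.07467928] 3.925 46.90694071086013 0.0 [1.41073027 0.36662067 0.44957728]
[[ 0.822 -0.317 -0.473]
 [-0.275 -0.948  0.158]
 [-0.498 -0.    -0.867]]
```

View pics/w2.png

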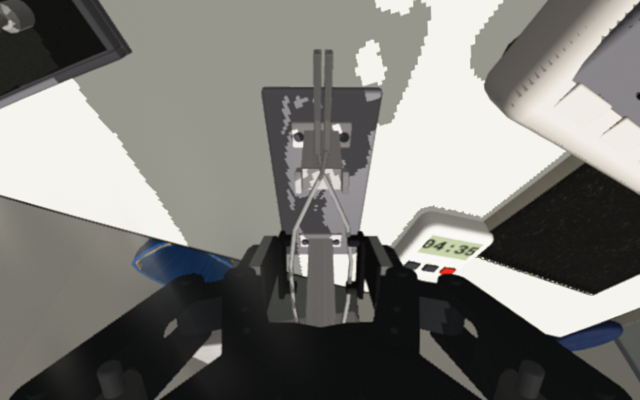

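The wrist picture shows the fingers either side of the pads (about x 285 and 360) and centred on the forceps, whose tips are at (323,55). Closing to a firm hold.

Emit:
{"fn": "arm_command", "kwargs": {
  "targets": [
    {"claw":0.5,"slide":[0,0,0],"twist":[0,0,0]},
    {"claw":0.54,"slide":[0,0,0],"twist":[0,0,0]},
    {"claw":0.575,"slide":[0,0,0],"twist":[0,0,0]},
    {"claw":0.575,"slide":[0,0,0],"twist":[0,0,0]},
    {"claw":0.575,"slide":[0,0,0],"twist":[0,0,0]}
  ]
}}

```text
t: 4.6
tool_pos: [465.5, -212.3, 118.8]
eef_rot: [0.954, -0.155, -0.255, -0.042]
contact_force: [1.8, -1.6, 5.1]
width: 36.2
grip_force: 8.4
```

Emit:
{"fn": "arm_command", "kwargs": {
  "targets": [
    {"claw":0.575,"slide":[0.0024,-0.0008,0.0043],"twist":[0,0,0]},
    {"claw":0.575,"slide":[0.0071,-0.0024,0.013],"twist":[0,0,0]},
    {"claw":0.575,"slide":[0.0142,-0.0048,0.026],"twist":[0,0,0]},
    {"claw":0.575,"slide":[0.0142,-0.0048,0.026],"twist":[0,0,0]},
    {"claw":0.575,"slide":[0,0,0.02],"twist":[0,0,0]}
  ]
}}

```text
t: 5.22
tool_pos: [504.0, -225.0, 209.2]
eef_rot: [0.954, -0.155, -0.254, -0.042]
contact_force: [-0.4, -0.4, -0.9]
width: 36.7
grip_force: 8.4
```

```bash
python3 - <<'E'
from h import *
import json
s=observe();print(s['tool_pos'],s['t'],s['width'],s['grip_force'],s['contact_force'])
im=get_image("wrist")
c=camera_model("wrist");json.dump({k:np.array(v).tolist() for k,v in c.items()},open("w3.json","w"))
cv2.imwrite("pics/w3.png",im)
R=Rn.from_quat(s['eef_rot']).as_matrix();T=s['tool_pos']
L=lambda p:T+R@np.array([p[0],-p[1],54-2-p[2]])   # forceps frame -> world, 
for nm,p in dict(tipend=(84.7+8.66,0,13.5),neck=(84.7,0,8.5),bend=(70,0,0)).items(): print(nm,L(p).round(1),proj("wrist",L(p),c).round(1))
cv2.imwrite("pics/w3c.png",cv2.resize(im[0:200,250:400],None,fx=3,fy=3,interpolation=cv2.INTER_CUBIC))
E
```

```text
[ 504.00160969 -225.04594628  209.19963472] 5.225 36.688323528129104 8.418066948652267 [-0.37811501 -0.40400007 -0.87437611]
tipend [ 562.6 -244.6  129.3] [320.2  49.7]
neck [ 553.1 -241.4  129.3] [320.2  77.1]
bend [ 537.  -236.   129.2] [320.1 116.7]
```

View pics/w3c.png

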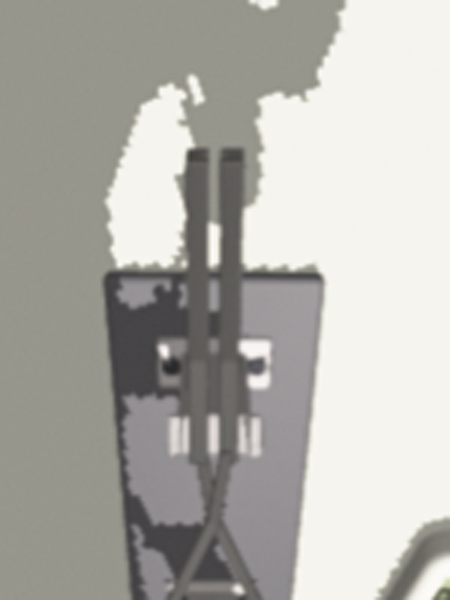

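The crop shows the tips shut and held straight, with the tip ends at full-image (321.7,50) against the predicted (320.2,49.7), so the grip is about 0.6 mm off to the side. Next I move to a point short of and above the large weight and locate it from near.

Emit:
{"fn": "arm_command", "kwargs": {
  "targets": [
    {"claw":0.575,"slide":[-0.0038,0.04,0],"twist":[0,0,0]},
    {"claw":0.575,"slide":[-0.0038,0.04,0],"twist":[0,0,0]},
    {"claw":0.575,"slide":[-0.0038,0.04,-0.015],"twist":[0,0,0]},
    {"claw":0.575,"slide":[-0.0038,0.04,-0.015],"twist":[0,0,0]},
    {"claw":0.575,"slide":[-0.0036,0.04,-0.015],"twist":[0,0,0]}
  ]
}}

```text
t: 5.9
tool_pos: [483.0, -23.7, 162.2]
eef_rot: [0.953, -0.155, -0.256, -0.041]
contact_force: [0.1, 0.2, -0.0]
width: 36.4
grip_force: 8.4
```

Emit:
{"fn": "arm_command", "kwargs": {
  "targets": [
    {"claw":0.575,"slide":[0,0,-0.01],"twist":[0,0,0]},
    {"claw":0.575,"slide":[0,0,0],"twist":[0,0,0]},
    {"claw":0.575,"slide":[0,0,0],"twist":[0,0,0]}
  ]
}}

```text
t: 6.28
tool_pos: [484.2, -26.2, 152.9]
eef_rot: [0.953, -0.156, -0.255, -0.041]
contact_force: [0.3, -0.3, 0.0]
width: 36.6
grip_force: 8.4
```

```bash
python3 - <<'E'
from h import *
import json
s=observe();print(s['tool_pos'],s['t'],s['width'],s['grip_force'],s['contact_force'])
im=get_image("wrist")
c=camera_model("wrist");json.dump({k:np.array(v).tolist() for k,v in c.items()},open("w4.json","w"))
cv2.imwrite("pics/w4.png",im)
R=Rn.from_quat(s['eef_rot']).as_matrix();T=s['tool_pos']
print("neck",T+R@[84.7,.6,43.5],proj("wrist",T+R@[84.7,.6,43.5],c),"end",proj("wrist",T+R@[93.4,.6,38.5],c))
for z in(4,25,34,43): print(z,proj("wrist",[581.5,-58,z],c))
E
```

```text
[484.20160717 -26.22504714 152.92591785] 6.275 36.583132424871444 8.42069149017334 [ 0.32933968 -0.30161422  0.03414027]
neck [532.94602685 -43.31667462  72.93493198] [322.44262898  78.67867337] end [322.61797258  50.80975373]
4 [318.64572667 -90.74533547]
25 [318.45707653 -94.33363599]
34 [318.3588602  -96.19889577]
43 [318.24711802 -98.31858475]
```

View pics/w4.png

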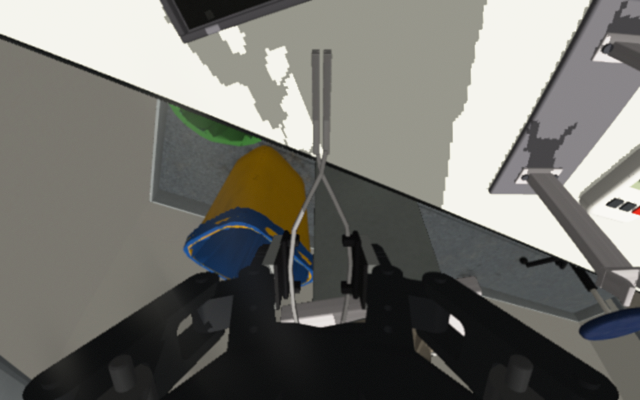

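The picture shows the tips at (321,50) with the hold unchanged. The weight is above the frame, so I move forward and to the side to bring it into view.

Emit:
{"fn": "arm_command", "kwargs": {
  "targets": [
    {"claw":0.575,"slide":[0.0153,0.0037,0],"twist":[0,0,0]},
    {"claw":0.575,"slide":[0.0153,0.0037,0],"twist":[0,0,0]},
    {"claw":0.575,"slide":[0.0153,0.0037,0],"twist":[0,0,0]},
    {"claw":0.575,"slide":[0,0,0],"twist":[0,0,0]},
    {"claw":0.575,"slide":[0,0,0],"twist":[0,0,0]}
  ]
}}

```text
t: 6.95
tool_pos: [529.9, -14.0, 152.7]
eef_rot: [0.953, -0.155, -0.255, -0.042]
contact_force: [-0.2, -0.6, -1.1]
width: 36.5
grip_force: 8.4
```

```bash
cat > w.py <<'E'
from h import *
s=observe();print(s['tool_pos'].round(1),s['t'],s['width'],s['contact_force'].round(1))
im=get_image("wrist"); c=camera_model("wrist"); cv2.imwrite("pics/w5.png",im)
R=Rn.from_quat(s['eef_rot']).as_matrix();T=s['tool_pos']
print("neck",T+R@[84.7,.6,43.5],proj("wrist",T+R@[84.7,.6,43.5],c))
for z in(4,25,43): print(z,proj("wrist",[581.5,-58,z],c).round(1))
g=cv2.cvtColor(im,cv2.COLOR_BGR2GRAY)
u,v=proj("wrist",[581.5,-58,30],c).astype(int)
y0=max(v-56,0);sub=g[y0:v+56,u-56:u+56]
print(u-56,y0)
for r in sub[::4]: print(' '.join(f"{x:3d}" for x in r[::4]))
E
python3 w.py
```

```text
[529.9 -14.  152.7] 6.95 36.535529205671835 [-0.2 -0.6 -1.1]
neck [578.65859538 -30.95876905  72.6534675 ] [321.69709544  77.92487561]
4 [367.1   8.2]
25 [372.5  16.9]
43 [378.2  26.1]
317 0
 17  17  15  18  19  17  16  19  17  61  68  91  94  99 101 100  98  98  57  17  17  18  18  17  19  18  18  18
 17  18  18  18  16  18  17  18  28  60  86  90  99 100 102  99 100 100  91  16  17  17  18  19  18  16  17  17
 17  18  15  18  18  18  18  18  32  66  88  96 100  96  75  92  92  92  92  21  18  17  17  18  18  18  17  18
 17  17  18  17  16  17  18  18  36  81  89  98  88  90  98 100 101  98  88  32  19  18  17  18  17  18  17  18
 17  17  19  18  18  18  17  17  29  77  93  99  75  95 100 101  99  95  93  22  18  16  18  19  19  19  17  17
 17  19  19  18  17  17  18  19  18  77  93  89  83  92  96  94  97  98  92  58  18  18  18  18  18  18  18  18
 17  17  16  18  17  17  18  17  17  66  89  81  85  98  98  98  96  96  94  55  19  17  18  18  18  18  17  17
 17  18  16  19  17  17  16  16  18  24  76  79  79  96  97  98  99  99  92  39  18  17  17  17  17  17  19  18
 18  16  18  
[... 518 characters left out ...]
  17  16  17  19  19  41  59
 77  16  77  72  16  19  19  19  17  17  19  17  17  18  18  17  17  17  18  17  15  19  34  60  62  53  51  54
 95  15  93  94  17  17  19  17  17  19  18  18  18  19  18  17  17  18  32  55  60  55  51  55  63  71  71  70
 93  15  93  95  17  18  18  18  18  17  17  16  17  19  27  49  64  56  51  53  62  69  71  70  69  71  93 125
 94  17  93  95  17  19  18  19  18  18  22  43  62  59  52  51  59  68  71  71  70  69  87 130 147 150 150 149
 94  16  92  94  16  16  19  36  58  61  52  52  57  66  71  70  70  68  86 121 148 150 149 149 149 149 150 149
 94  17  92  94  52  60  55  52  55  64  69  71  69  69  81 119 145 150 149 149 149 148 149 149 148 148 148 149
```

The knob top disc is centred near (380,24.5) px, about 1 mm from the prediction, so the weight is at about (581.8,-58.7). Next I back off, lower to neck height and open the tips.

Emit:
{"fn": "arm_command", "kwargs": {
  "targets": [
    {"claw":0.575,"slide":[-0.0198,-0.0067,0],"twist":[0,0,0]},
    {"claw":0.575,"slide":[-0.0198,-0.0067,0],"twist":[0,0,0]},
    {"claw":0.6,"slide":[0,0,-0.014],"twist":[0,0,0]},
    {"claw":0.64,"slide":[0,0,-0.014],"twist":[0,0,0]},
    {"claw":0.67,"slide":[0,0,-0.0142],"twist":[0,0,0]}
  ]
}}

```text
t: 7.62
tool_pos: [490.8, -26.8, 109.2]
eef_rot: [0.953, -0.155, -0.255, -0.042]
contact_force: [0.5, -0.5, -1.3]
width: 28.7
grip_force: 17.6
```

Emit:
{"fn": "arm_command", "kwargs": {
  "targets": [
    {"claw":0.7,"slide":[0,0,0],"twist":[0,0,0]},
    {"claw":0.7,"slide":[0,0,0],"twist":[0,0,0]},
    {"claw":0.7,"slide":[0,0,0],"twist":[0,0,0]}
  ]
}}

```text
t: 8.0
tool_pos: [490.8, -27.1, 110.8]
eef_rot: [0.954, -0.155, -0.255, -0.042]
contact_force: [0.3, 0.6, -0.0]
width: 26.1
grip_force: 18.9
```

```bash
cat > v.py <<'E'
from h import *
s=observe();print(s['tool_pos'].round(1),s['t'],s['width'],s['grip_force'],s['contact_force'].round(1))
im=get_image("wrist"); c=camera_model("wrist"); cv2.imwrite("pics/w6.png",im)
R=Rn.from_quat(s['eef_rot']).as_matrix();T=s['tool_pos']; n=T+R@[84.7,.6,43.5]
print(R.round(3)[2],"neck",n.round(1),proj("wrist",n,c).round(1), "to go",np.array([581.8,-58.7,30.5])-n)
g=cv2.cvtColor(im,cv2.COLOR_BGR2GRAY)
for y in range(40,130,10): print(y,' '.join(f"{x:3d}" for x in g[y,270:374:3]))
E
python3 v.py
```

```text
[490.8 -27.1 110.8] 8.0 26.071699347363918 18.90703748085798 [ 0.3  0.6 -0. ]
[-0.499 -0.    -0.866] neck [539.6 -44.   30.9] [321.9  78.4] to go [ 42.15193318 -14.68171577  -0.36789917]
40  68  71  70  70  70  68  69  68  64  71 102 138 147 150 149 149 149 149 150 149 149 149 150 149 149 149 149 149 151 148 148 149 149 149 149
50 129 147 149 149 148 149 150 149 149 150 150 149 149 149 148 149 149 149 149 149 149 149 149 149 149 150 149 148 148 149 149 149 149 149 149
60 150 149 149 150 149 149 149 150  96  93  97 139 149 149 148 149 149 148 148 150 149 149 149 148  81  91  95 147 149 149 149 150 149 149 149
70 149 150 150 149 149 149 150 149 120  91  93 109 149 150 149 148 149 149 148 149 149 149 149 140  85  92 107 150 149 149 149 149 150 149 149
80 149 150 148 150 149 149 149 149 143  90  93  96 150 148 149 149 150 149 148 149 149 150 150 115  91  92 129 149 149 149 149 149 149 149 149
90 149 149 149 149 149 149 149 149 149  94  92  89 151 149 150 149 149 149 148 149 149 148 149  87  93  94 147 149 149 149 150 149 149 149 149
100 150 149 149 149 167 217 242 211 149 112  91  93 140 150 150 150 149 150 149 148 150 149 146  87  92 108 150 150 150 149 149 149 149 150 149
110 149 150 227 244 244 244 244 244 241 137  90  94 113 150 149 148 149 149 149 150 149 149 127  91  92 133 149 150 149 149 149 149 149 149 149
120 150 151 168 243 244 244 244 244 244 245 106  93  95 150 149 150 149 150 149 149 149 150 103  92  93 147 149 149 150 148 149 149 148 149 149
```

Emit:
{"fn": "arm_command", "kwargs": {
  "targets": [
    {"claw":0.715,"slide":[0,0,0],"twist":[0,0,0]},
    {"claw":0.715,"slide":[0.0105,-0.0037,-0.0004],"twist":[0,0,0]},
    {"claw":0.715,"slide":[0.0105,-0.0037,0],"twist":[0,0,0]},
    {"claw":0.715,"slide":[0.0105,-0.0037,0],"twist":[0,0,0]},
    {"claw":0.715,"slide":[0.007,-0.0024,0],"twist":[0,0,0]}
  ]
}}

```text
t: 8.68
tool_pos: [529.9, -41.0, 110.0]
eef_rot: [0.953, -0.155, -0.255, -0.042]
contact_force: [-0.9, 0.2, -0.8]
width: 24.6
grip_force: 19.4
```

Emit:
{"fn": "arm_command", "kwargs": {
  "targets": [
    {"claw":0.715,"slide":[0.0037,-0.0012,0],"twist":[0,0,0]},
    {"claw":0.715,"slide":[0,0,0],"twist":[0,0,0]},
    {"claw":0.715,"slide":[0,0,0],"twist":[0,0,0]}
  ]
}}

```text
t: 9.05
tool_pos: [532.3, -41.8, 110.1]
eef_rot: [0.953, -0.155, -0.256, -0.042]
contact_force: [1.3, -1.0, -0.9]
width: 25.0
grip_force: 19.5
```

```bash
cat >> v.py <<'E'
print("knob expected",proj("wrist",[581.8,-58.7,43],c).round(1),"body top",proj("wrist",[581.8,-58.7,25],c).round(1))
E
sed -i 's/range(40,130,10)/range(30,112,5)/' v.py; python3 v.py
```

```text
[532.3 -41.8 110.1] 9.05 24.969090664201417 19.45740464876593 [ 1.3 -1.  -0.9]
[-0.5   -0.    -0.866] neck [581.  -58.7  30. ] [322.1  78.5] to go [ 0.75262472 -0.01601967  0.45988575]
30  16  18  19  16  17  18  18  17  17  17  18  18  18  17  18  18  19  16  18  17  17  18  18  17  17  18  18  18  18  18  18  18  18  18  18
35  18  17  17  18  17  19  20  19  20  19  18  18  18  36  69  73  74  75  75  71  40  18  17  18  17  19  18  17  16  18  17  18  19  17  18
40  18  18  18  19  17  18  17  18  18  17  18  52  67  68  70  73  73  75  74  73  72  73  52  16  17  18  19  18  19  18  18  19  18  17  18
45  17  17  17  17  16  16  17  17  17  16  37  66  65  68  78  83  82  86  88  79  72  71  70  42  17  18  18  17  18  17  17  17  16  16  18
50  17  16  18  17  18  17  18  17  18  23  63  69  87  94  97  99  99 100 100  98  98  91  71  66  29  17  17  17  16  18  17  18  16  18  18
55  16  18  17  18  18  19  19  73  77  79  81  91  90  96  99  98 101 100  99  98  97  97  96  84  46  37  81  74  37  17  18  19  18  18  18
60  17  16  17  17  16  16  27  92  93  80  88  90  95  9
[... 869 characters left out ...]
96  96  96  95  96  93  90  39  53  92  95  32  17  19  19  18  17  18  17
95  16  18  16  18  18  19  17  17  86  92  90  80  92  96  96  97  98  98  99 100 100  93  84  33  70  92  92  23  19  17  17  18  17  17  17
100  18  17  19  19  18  18  18  17  83  92  89  39  76  95 100 100  99 100  99  99  93  82  34  18  77  92  88  17  18  18  18  18  17  18  18
105  15  17  18  19  18  17  19  17  53  92  94  21  21  52  75  87  93  95  89  75  51  23  18  21  87  92  72  17  24  36  52  61  58  55  52
110  17  18  18  18  18  18  19  17  43  92  94  33  18  18  18  17  17  17  19  17  17  21  34  51  89  93  66  50  50  52  52  52  57  63  68
knob expected [321.7  90.9] body top [321.5  71.7]
```

The knob disc lies centred between the open tips (x≈321, tips' centre ≈322) and about 1 mm ahead. I make that small correction and close.

Emit:
{"fn": "arm_command", "kwargs": {
  "targets": [
    {"claw":0.715,"slide":[0.0014,-0.0005,0.0006],"twist":[0,0,0]},
    {"claw":0.69,"slide":[0,0,0],"twist":[0,0,0]},
    {"claw":0.665,"slide":[0,0,0],"twist":[0,0,0]},
    {"claw":0.64,"slide":[0,0,0],"twist":[0,0,0]},
    {"claw":0.62,"slide":[0,0,0],"twist":[0,0,0]}
  ]
}}

```text
t: 9.72
tool_pos: [534.0, -42.4, 110.7]
eef_rot: [0.953, -0.155, -0.255, -0.042]
contact_force: [1.3, 0.2, -0.8]
width: 32.9
grip_force: 10.0
```

Emit:
{"fn": "arm_command", "kwargs": {
  "targets": [
    {"claw":0.61,"slide":[0,0,0],"twist":[0,0,0]},
    {"claw":0.606,"slide":[0,0,0],"twist":[0,0,0]},
    {"claw":0.606,"slide":[0,0,0],"twist":[0,0,0]}
  ]
}}

```text
t: 10.1
tool_pos: [534.0, -42.4, 110.7]
eef_rot: [0.953, -0.155, -0.255, -0.042]
contact_force: [-1.0, 0.4, -1.1]
width: 33.7
grip_force: 8.8
```

```bash
python3 v.py
```

```text
[534.  -42.4 110.7] 10.1 33.721947045732996 8.794815838336945 [-1.   0.4 -1.1]
[-0.5   -0.    -0.866] neck [582.8 -59.3  30.7] [322.1  78.5] to go [-0.97415351  0.59026249 -0.19225717]
30  16  17  17  18  18  17  17  17  16  18  18  18  18  16  18  18  17  18  18  19  18  17  17  18  17  17  17  18  17  17  18  17  19  16  16
35  17  17  18  16  16  17  17  17  18  17  18  18  18  17  17  18  19  19  18  19  17  17  17  17  19  17  18  18  19  19  16  18  19  17  18
40  19  18  18  17  19  16  17  19  16  19  18  17  21  52  70  72  72  75  75  73  57  22  18  19  17  17  19  17  17  18  16  19  17  18  18
45  18  17  17  18  19  19  17  17  16  16  16  52  66  67  69  73  72  73  74  73  73  71  64  18  17  18  19  17  17  18  17  16  15  16  18
50  18  19  16  18  16  17  18  17  17  15  33  67  68  67  82  94  95  95  97  95  75  70  70  51  17  16  16  18  18  18  19  17  15  17  17
55  16  16  18  16  17  18  17  18  18  21  61  80  86  85  94  99 100 102 100  98  93  82  82  76  32  19  16  18  17  18  18  18  18  18  17
60  17  18  19  15  17  17  18  18  17  32  70  86  90  9
[... 869 characters left out ...]
96  96  98  97  97  95  87  88  18  17  18  17  18  17  17  17  18  19  17
95  17  16  17  18  18  17  17  16  18  18  18  71  83  96  97  96  96  95  95  97  98  98  87  85  17  18  18  17  17  17  19  19  18  18  17
100  18  18  17  17  17  17  17  17  19  18  18  34  81  93  99  99 100  99 100 100 101  98  83  50  17  18  19  17  17  17  18  16  18  15  17
105  17  17  19  16  18  18  17  17  18  17  17  19  85  77  91  99  99  98  98 100  92  79  70  18  18  18  18  16  19  18  18  18  28  43  58
110  32  24  17  17  17  18  19  18  18  18  18  18  85  94  75  57  72  73  67  59  85  92  76  17  20  25  41  54  61  58  54  51  51  52  52
knob expected [321.5  95.2] body top [321.4  75.8]
```

Emit:
{"fn": "arm_command", "kwargs": {
  "targets": [
    {"claw":0.606,"slide":[0,0,0.003],"twist":[0,0,0]},
    {"claw":0.606,"slide":[0,0,0.007],"twist":[0,0,0]},
    {"claw":0.606,"slide":[0,0,0.015],"twist":[0,0,0]},
    {"claw":0.606,"slide":[0,0,0.015],"twist":[0,0,0]},
    {"claw":0.606,"slide":[0,0,0.01],"twist":[0,0,0]}
  ]
}}

```text
t: 10.78
tool_pos: [534.5, -42.4, 162.3]
eef_rot: [0.954, -0.155, -0.255, -0.042]
contact_force: [-1.1, -0.1, -2.3]
width: 33.8
grip_force: 8.8
```

```bash
python3 v.py | grep -v "^[34]"; python3 - <<'E'
from h import *
print("cfuge base",onz("scene",205,204,0),onz("scene",323,201,0),"top at base ray: heights")
for u,v,b in [(323,165,(323,201)),(297,145,(323,201)),(195,150,(205,204)),(297,105,(260,120))]:
    o,d=ray("scene",u,v); X=onz("scene",*b,0); t=np.dot(X[:2]-o[:2],d[:2])/(d[:2]@d[:2]); print((o+d*t).round())
E
```

```text
[534.5 -42.4 162.3] 10.775 33.772580657910744 8.805105686187744 [-1.1 -0.1 -2.3]
[-0.498 -0.001 -0.867] neck [583.4 -59.3  82.3] [322.4  78.8] to go [ -1.57440754   0.60484939 -51.84466766]
50  26  16  16  17  17  18  18  18  17  17  18  63  67  68  70  87  89  90  94  92  73  70  69  55  18  18  19  17  19  19  17  18  18  18  19
55  33  21  18  17  16  18  17  17  19  17  54  67  78  78  93  98  99 100 100  99  96  74  77  83  35  18  19  18  19  18  17  19  16  18  16
60  32  31  18  17  18  18  18  17  18  20  62  81  93  93  98  99 100 102 100  99  99  87  93  94  62  16  17  18  17  19  19  18  17  17  17
65  32  34  32  16  18  18  17  16  16  27  87  77  92  94  91  99 102 100  99  99  94  89  92  91  90  26  18  19  18  17  18  18  18  19  22
70  18  32  32  22  17  18  17  19  18  48  86  90  93  93  87  76  70  71  70  74  89  92  93  97  88  51  16  18  26  44  58  60  56  53  52
75  18  18  35  33  18  18  19  18  18  38  82  92  92  71  70  86  98 100 100  99  77  69  86  95  86  67  53  54  54  60  67  71  71  69  68
80  17  17  17  20  32  17  18  19  19  31  79  89  
[... 503 characters left out ...]
 149 150 149 149
100  69  69  69  69  85 148 220 181 150 150 149 148  81  88  98  97  99 100  99 101 100  99  82 127 149 149 149 149 149 149 149 148 150 150 150
105 136 144 150 149 149 149 244 244 151 149 149 150 104  79  84  98 100 100  99 100  93  80  97 150 149 149 149 148 149 149 149 149 149 150 150
110 157 150 150 149 149 148 182 244 238 148 149 149 107  92  93 129 101 100  99 111  88  92 107 149 149 149 149 149 150 149 149 149 149 149 149
knob expected [321.8  51.6] body top [321.7  41.3]
cfuge base [ 759.94281077 -105.15973353    0.        ] [ 598.05698569 -324.17013408    0.        ] top at base ray: heights
[ 599. -323.   92.]
[ 635. -277.  140.]
[763. -99. 133.]
[1111. -657.   54.]
```

Emit:
{"fn": "arm_command", "kwargs": {
  "targets": [
    {"claw":0.606,"slide":[-0.0035,-0.02,0.02],"twist":[0,0,0]},
    {"claw":0.606,"slide":[-0.007,-0.04,0.02],"twist":[0,0,0]},
    {"claw":0.606,"slide":[-0.0076,-0.045,0.02],"twist":[0,0,0]},
    {"claw":0.606,"slide":[-0.0076,-0.045,0.018],"twist":[0,0,0]},
    {"claw":0.606,"slide":[-0.0076,-0.045,0],"twist":[0,0,0]}
  ]
}}

```text
t: 11.45
tool_pos: [500.2, -240.6, 241.2]
eef_rot: [0.954, -0.156, -0.254, -0.041]
contact_force: [0.3, 0.8, -1.3]
width: 33.6
grip_force: 8.8
```

Emit:
{"fn": "arm_command", "kwargs": {
  "targets": [
    {"claw":0.606,"slide":[-0.0076,-0.045,0],"twist":[0,0,0]},
    {"claw":0.606,"slide":[-0.0076,-0.045,0],"twist":[0,0,0]},
    {"claw":0.606,"slide":[-0.0068,-0.04,0],"twist":[0,0,0]},
    {"claw":0.606,"slide":[-0.005,-0.03,0],"twist":[0,0,0]},
    {"claw":0.606,"slide":[-0.0026,-0.0173,0],"twist":[0,0,0]}
  ]
}}

```text
t: 12.08
tool_pos: [469.2, -417.6, 239.4]
eef_rot: [0.953, -0.157, -0.256, -0.041]
contact_force: [0.1, 0.5, -1.1]
width: 33.4
grip_force: 8.8
```

Emit:
{"fn": "arm_command", "kwargs": {
  "targets": [
    {"claw":0.606,"slide":[0,0,0],"twist":[0,0,0]},
    {"claw":0.606,"slide":[0,0,0],"twist":[0,0,0]}
  ]
}}

```text
t: 12.32
tool_pos: [471.7, -413.2, 238.8]
eef_rot: [0.954, -0.154, -0.255, -0.042]
contact_force: [0.8, 0.4, -0.7]
width: 33.7
grip_force: 8.8
```

```bash
cat > p.py <<'E'
from h import *
s=observe();print(s['tool_pos'].round(1),s['t'],s['width'],s['grip_force'],s['contact_force'].round(1))
im=get_image("wrist"); c=camera_model("wrist"); cv2.imwrite("pics/w7.png",im)
R=Rn.from_quat(s['eef_rot']).as_matrix();T=s['tool_pos']; n=T+R@[84.7,.6,43.5]
print("neck",n.round(1),proj("wrist",n,c).round(1))
p=np.array([520.4,-431.6,64]);print("pan exp",proj("wrist",p,c).round(1))
h=np.array([.948,-.317,0]);l=np.array([.317,.948,0])
for k,v in dict(f=h,b=-h,l=l,r=-l).items(): print(k,[proj("wrist",p+q*v+[0,0,z],c).round(0).tolist() for q,z in((42,0),(55,29))])
g=cv2.cvtColor(im,cv2.COLOR_BGR2GRAY)
for y in range(0,215,8): print(f"{y:3d}",' '.join(f"{x:3d}" for x in g[y,170:480:7]))
E
python3 p.py
```

```text
[ 471.7 -413.2  238.8] 12.325 33.69847760353257 8.80609855055809 [ 0.8  0.4 -0.7]
neck [ 520.5 -429.9  158.8] [322.7  78.7]
pan exp [324.5  20.2]
f [[326.0, -67.0], [327.0, -106.0]]
b [[324.0, 85.0], [324.0, 121.0]]
l [[258.0, 20.0], [227.0, 33.0]]
r [[390.0, 21.0], [423.0, 34.0]]
  0 149 149 149 148 149 149 149 124 242 121 122 140 141 141 100 100 100 102  99  96  99  99  99 100 214 213 213  99 102 104 104 120 202 240 183 149 145 144 245 241 229 244 244 244 244
  8 149 149 148 149 149 149 150 128 230 147 161 157 140 138 100  93  99 102  99 102 102  97  99 115 210 212 214 100 103 100 101 190 214 241 147 139 146 145 243 236 242 244 244 244 244
 16 150 149 149 150 149 149 145 130 213 125 137 183 141 141  96  98 102  94 100 101 102 102 101  99 212 211 213 101 103 101 101 212 213 242 139 146 147 145 242 237 244 244 244 244 244
 24 149 149 149 149 149 149 138 134 167 118 118 155 141 140  98  95  95 141 102  97  97 102 102 101 218 212 159 101 100 101 215 214 215 220 139 147 147 157 227 244 244 244 244 244 244
 32 149 149 149 150 149 149 109 137 140 132 117 116 140 139 154 202 201 201 194  9
[... 3449 characters left out ...]
 242 155 144 132 127 125 132 149  17  21  25  24  23  69  99  23  25  22  23  26  26  23  25  24  23  23  25  25  26  23  23  23  27  22  20 232 244
192  74  76  80  86 144 242 241 241 241 241 243 248 249 245 222 163  21  23  22  24  26 166 130  21  23  24  22  21  23  23  23  23  25  23  23  24  25  25  24  24  26  22 245 244 244
200 100 101  87 126  95 143 240 241 241 245 131 122 180 168 201 240  92  30  21  23 126  20  22 152  23  22  22  22  22  23  27  32  23  24  26  25  28  22  24  27 144 244 244 244 244
208  99 103  86  90  96 153 240 240 240 244 246 245 225 204 195 251  32  20  23  23 103  23  22  66  23  24  23  23  24  27  25  25  22  22  25  22  24  24  20 244 244 244 244 244 244
```

```bash
python3 - <<'E'
from h import *
s=observe();print(s['tool_pos'],np.abs(s['qvel']).max())
c=camera_model("wrist");im=get_image("wrist");cv2.imwrite("pics/w8.png",im);g=cv2.cvtColor(im,cv2.COLOR_BGR2GRAY).astype(int)
print("pan exp",proj("wrist",[520.4,-431.6,64],c))
for y in(4,12,20,28,44,60,70): print(y,"L",g[y,250:306:2].tolist(),"R",g[y,352:412:2].tolist())
E
```

```text
[ 471.9181651  -413.01241051  238.79339686] 0.005212015505803304
pan exp [324.50904824  20.2374393 ]
4 L [141, 140, 141, 141, 141, 141, 139, 108, 94, 95, 99, 98, 99, 99, 101, 102, 101, 100, 99, 99, 99, 100, 101, 102, 102, 101, 100, 99] R [214, 214, 215, 191, 101, 102, 103, 100, 101, 101, 103, 102, 103, 104, 104, 104, 103, 123, 181, 214, 210, 207, 225, 241, 241, 241, 241, 242, 233, 144]
12 L [139, 141, 140, 141, 141, 140, 136, 101, 98, 101, 101, 102, 102, 100, 98, 95, 94, 95, 97, 99, 99, 101, 101, 101, 101, 101, 101, 99] R [213, 174, 152, 100, 102, 102, 102, 103, 103, 103, 103, 102, 102, 101, 101, 102, 109, 167, 212, 214, 216, 217, 216, 238, 241, 241, 242, 211, 139, 142]
20 L [147, 142, 140, 140, 140, 140, 140, 117, 96, 96, 96, 95, 97, 97, 97, 97, 98, 99, 101, 103, 101, 101, 99, 96, 93, 94, 97, 100] R [145, 99, 100, 99, 99, 101, 100, 101, 101, 100, 102, 103, 102, 100, 122, 213, 216, 216, 217, 214, 213, 209, 236, 241, 237, 198, 141, 139, 139, 178]
28 L [140, 140, 139, 140, 140, 140, 140, 135, 102, 107, 157, 176, 196, 199, 199, 181, 182, 195, 199, 199, 200, 200, 201, 153, 97, 164, 174, 
[... 340 characters left out ...]
 100, 198, 218, 218, 216, 213, 212, 213, 213, 213, 216, 178, 155, 139, 140, 140, 140, 138, 189, 153, 151, 152]
60 L [156, 138, 114, 114, 114, 116, 132, 140, 139, 140, 140, 140, 139, 140, 141, 181, 170, 101, 134, 204, 206, 205, 204, 206, 194, 65, 83, 92] R [101, 105, 101, 98, 123, 204, 216, 218, 222, 224, 224, 220, 216, 178, 138, 139, 140, 140, 139, 140, 140, 138, 137, 155, 156, 153, 154, 154, 153, 149]
70 L [148, 151, 149, 137, 117, 116, 116, 117, 119, 119, 132, 140, 139, 139, 139, 141, 229, 241, 241, 231, 204, 203, 203, 196, 99, 86, 84, 87] R [221, 221, 221, 222, 223, 223, 222, 219, 185, 141, 138, 140, 139, 140, 140, 140, 139, 139, 187, 158, 158, 158, 157, 155, 156, 156, 151, 143, 143, 153]
```

```bash
python3 - <<'E'
from h import *
from scipy.optimize import least_squares
c=camera_model("wrist");s=observe();R=Rn.from_quat(s['eef_rot']).as_matrix()
pts=[(264,4),(396,4),(264,12),(397,12),(264,20),(395.5,20),(265.5,28),(394.5,28),(270,44),(390,44),(279.5,60),(378.5,60),(289.5,70),(368,70)]
X=np.array([onz("wrist",*p,64,c)[:2] for p in pts])
r=least_squares(lambda q:np.hypot(*(X-q[:2]).T)-q[2],[520,-432,42]);print(r.x,r.fun.round(1))
r2=least_squares(lambda q:np.hypot(*(X-q[:2]).T)-42,[520,-432]);print(r2.x)
n=s['tool_pos']+R@[84.7,.6,43.5];print("neck",n,"move",r2.x-n[:2])
E
```

```text
[ 519.20616309 -434.98519281   41.82859762] [-0.  -0.4 -0.2  0.2  0.1 -0.2 -0.1  0.1  0.3  0.8  0.2 -0.1 -0.2 -0.5]
[ 519.42268045 -435.05638239]
neck [ 520.7342151  -429.82653554  158.79952515] move [-1.31153465 -5.22984686]
```

Emit:
{"fn": "arm_command", "kwargs": {
  "targets": [
    {"claw":0.606,"slide":[-0.0013,-0.0052,0],"twist":[0,0,0]},
    {"claw":0.606,"slide":[0,0,-0.018],"twist":[0,0,0]},
    {"claw":0.606,"slide":[0,0,-0.02],"twist":[0,0,0]},
    {"claw":0.606,"slide":[0,0,-0.015],"twist":[0,0,0]},
    {"claw":0.606,"slide":[0,0,-0.009],"twist":[0,0,0]}
  ]
}}

```text
t: 13.05
tool_pos: [469.4, -419.4, 174.9]
eef_rot: [0.953, -0.155, -0.256, -0.042]
contact_force: [-0.6, -0.5, -1.2]
width: 33.7
grip_force: 8.8
```

Emit:
{"fn": "arm_command", "kwargs": {
  "targets": [
    {"claw":0.606,"slide":[0,0,-0.002],"twist":[0,0,0]},
    {"claw":0.606,"slide":[0,0,-0.001],"twist":[0,0,0]},
    {"claw":0.606,"slide":[0,0,0],"twist":[0,0,0]},
    {"claw":0.606,"slide":[0,0,0],"twist":[0,0,0]}
  ]
}}

```text
t: 13.55
tool_pos: [470.0, -420.1, 174.2]
eef_rot: [0.954, -0.155, -0.255, -0.041]
contact_force: [0.9, 0.6, -1.0]
width: 33.8
grip_force: 8.8
```

Emit:
{"fn": "arm_command", "kwargs": {
  "targets": [
    {"claw":0.606,"slide":[0.0006,0.0018,0],"twist":[0,0,0]},
    {"claw":0.606,"slide":[0,0,-0.0015],"twist":[0,0,0]},
    {"claw":0.606,"slide":[0,0,-0.001],"twist":[0,0,0]},
    {"claw":0.606,"slide":[0,0,0],"twist":[0,0,0]}
  ]
}}

```text
t: 14.05
tool_pos: [470.3, -418.1, 171.2]
eef_rot: [0.953, -0.155, -0.256, -0.042]
contact_force: [-0.7, 0.9, -1.2]
width: 34.0
grip_force: 8.8
```

Emit:
{"fn": "arm_command", "kwargs": {
  "targets": [
    {"claw":0.606,"slide":[0,0,-0.0005],"twist":[0,0,0]},
    {"claw":0.606,"slide":[0,0,0],"twist":[0,0,0]}
  ]
}}

```text
t: 14.3
tool_pos: [470.4, -418.1, 170.7]
eef_rot: [0.953, -0.155, -0.255, -0.042]
contact_force: [-0.4, -0.1, 0.9]
width: 33.6
grip_force: 8.8
```

Emit:
{"fn": "arm_command", "kwargs": {
  "targets": [
    {"claw":0.606,"slide":[0,0,-0.0005],"twist":[0,0,0]},
    {"claw":0.606,"slide":[0,0,0],"twist":[0,0,0]}
  ]
}}

```text
t: 14.55
tool_pos: [470.4, -418.1, 170.2]
eef_rot: [0.953, -0.155, -0.255, -0.042]
contact_force: [-1.2, 0.4, 0.4]
width: 33.9
grip_force: 8.8
```

Emit:
{"fn": "arm_command", "kwargs": {
  "targets": [
    {"claw":0.606,"slide":[0,0,-0.0004],"twist":[0,0,0]},
    {"claw":0.606,"slide":[0,0,0],"twist":[0,0,0]}
  ]
}}

```text
t: 14.8
tool_pos: [470.4, -418.1, 169.8]
eef_rot: [0.953, -0.155, -0.255, -0.042]
contact_force: [-0.4, 0.7, 0.9]
width: 33.6
grip_force: 8.8
```

```bash
python3 - <<'E'
from h import *
z=[]
for _ in range(6): z.append(observe()['contact_force'].round(1).tolist()); get_image("side")
print(z,observe()['tool_pos'])
E
```

```text
[[-0.4, 0.7, 0.9], [-1.0, -0.2, -0.2], [-0.8, 1.0, 0.5], [-0.9, 0.6, 0.7], [-0.7, -0.6, 1.0], [-1.2, 0.2, 0.1]] [ 470.47010842 -418.08875897  169.81585044]
```

Contact is confirmed: the mean vertical force went from −1.1 to +0.5 N. Opening the tips slowly.

Emit:
{"fn": "arm_command", "kwargs": {
  "targets": [
    {"claw":0.62,"slide":[0,0,0],"twist":[0,0,0]},
    {"claw":0.64,"slide":[0,0,0],"twist":[0,0,0]},
    {"claw":0.66,"slide":[0,0,0],"twist":[0,0,0]},
    {"claw":0.69,"slide":[0,0,0],"twist":[0,0,0]},
    {"claw":0.715,"slide":[0,0,0],"twist":[0,0,0]}
  ]
}}

```text
t: 15.72
tool_pos: [470.5, -418.1, 169.7]
eef_rot: [0.953, -0.155, -0.255, -0.042]
contact_force: [-0.4, 0.1, -0.7]
width: 24.6
grip_force: 19.4
```

Emit:
{"fn": "arm_command", "kwargs": {
  "targets": [
    {"claw":0.715,"slide":[0,0,0],"twist":[0,0,0]},
    {"claw":0.715,"slide":[0,0,0],"twist":[0,0,0]}
  ]
}}

```text
t: 15.98
tool_pos: [470.5, -418.1, 169.8]
eef_rot: [0.953, -0.155, -0.255, -0.042]
contact_force: [0.7, -0.1, -0.0]
width: 24.6
grip_force: 19.4
```

```bash
sed -i 's/581.8,-58.7,43\]/519.4,-435,103]/;s/581.8,-58.7,25\]/519.4,-435,85]/;s/581.8,-58.7,30.5/519.4,-435,90.5/' v.py; python3 v.py
```

```text
[ 470.5 -418.1  169.8] 15.975 24.560965756107258 19.412301869597286 [ 0.7 -0.1 -0. ]
[-0.5   -0.    -0.866] neck [ 519.2 -435.    89.8] [322.1  78.5] to go [ 0.17247148 -0.00149376  0.74804542]
30 100  99  98  95  96  96  98  98  99  98  97  98  98  98 100  99 100 100 101 101 102 102 101 102 102 103 104 101 103 101 100 100 100 100 101
35 100 103 101 101 100  98  97  95  95  97  98  99  99 100  98  99  99  99  99  99 100 100 102 101 103 102 100 101 102 102 101 103 102 103 100
40 100  99 100 100 100 102 102 101  99  98  98  95  97  84  69  72  73  75  75  73  81  97  99 100 101 100 101 102 102 101 101 102 102 101 101
45 101 101 101 100 100 100  99 100 102 102 101  81  66  67  71  73  74  75  75  74  73  73  73  98  98  99 100 101 102 101 102 101 102 101 102
50  98 100 100 100 101 102 100 101 100  99  92  65  68  67  76  85  84  87  86  85  72  71  71  77  98  97 100  99 100 100 100 101 100 102 101
55  96  94  92  96  98 100  92  71  85  94  60  66  84  93  97  99 100 101 100  98  99  95  74  67  88  80  74  75  98  99  99 100  99 101 101
60 102 102 101 100  96  93  91  94  95  66  72  
[... 878 characters left out ...]
95  96  97  97  97  91  90  94  78  91 110 204 201 206 212 212 213 214 213
95  97  99  98  99  98  98  99  98  91  93  77  82  89  98  97  97  97  95  97  96  96  94  90  91  89  91 133 219 218 214 208 202 204 207 189
100 100  99  99  98  98  99  98  98  93  92  78  80  84  95  97  96  97  98  99  99  99  96  83  84  89  92 170 208 207 209 215 218 214 182  99
105  99  99  99 100  97 111 111  97  87  93  88  98  78  87 100 101 100 100  99  99  93  81  98  87  92  93 165 212 212 211 210 206 172 102 104
110  98 120 193 201 198 199 200 203 139  91  90 197 203 180 108  78  87  88  87  78  92 101 103  75  92  92 113 212 212 209 193 173 102 100 101
knob expected [322.2  92.7] body top [321.9  73.4]
```

The weight stands upright with its knob at (321,90), within about 1 mm of the expected centre. I withdraw 21 mm straight back with the tips open, then go up.

Emit:
{"fn": "arm_command", "kwargs": {
  "targets": [
    {"claw":0.715,"slide":[-0.0033,0.0011,0.0004],"twist":[0,0,0]},
    {"claw":0.715,"slide":[-0.0066,0.0022,0],"twist":[0,0,0]},
    {"claw":0.715,"slide":[-0.0066,0.0022,0],"twist":[0,0,0]},
    {"claw":0.715,"slide":[-0.0038,0.0012,0],"twist":[0,0,0]},
    {"claw":0.715,"slide":[0,0,0],"twist":[0,0,0]}
  ]
}}

```text
t: 16.65
tool_pos: [449.8, -411.5, 170.5]
eef_rot: [0.953, -0.155, -0.255, -0.042]
contact_force: [-0.3, -0.2, -0.0]
width: 25.1
grip_force: 19.5
```

Emit:
{"fn": "arm_command", "kwargs": {
  "targets": [
    {"claw":0.715,"slide":[0,0,0.006],"twist":[0,0,0]},
    {"claw":0.715,"slide":[0,0,0.02],"twist":[0,0,0]},
    {"claw":0.715,"slide":[0,0,0.025],"twist":[0,0,0]},
    {"claw":0.66,"slide":[0,0,0.025],"twist":[0,0,0]},
    {"claw":0.62,"slide":[0,0,0],"twist":[0,0,0]}
  ]
}}

```text
t: 17.27
tool_pos: [451.2, -412.1, 249.4]
eef_rot: [0.954, -0.156, -0.253, -0.04]
contact_force: [0.0, -0.5, -1.1]
width: 32.4
grip_force: 12.5
```

Emit:
{"fn": "arm_command", "kwargs": {
  "targets": [
    {"claw":0.59,"slide":[0,0,0],"twist":[0,0,0]},
    {"claw":0.575,"slide":[0,0,0],"twist":[0,0,0]},
    {"claw":0.575,"slide":[0,0,0],"twist":[0,0,0]}
  ]
}}

```text
t: 17.65
tool_pos: [449.9, -411.2, 245.5]
eef_rot: [0.953, -0.155, -0.256, -0.042]
contact_force: [-0.6, -0.0, -0.7]
width: 36.3
grip_force: 8.6
```

```bash
sed -i 's/range(30,112,5)/range(0,130,5)/' v.py; python3 v.py
```

```text
[ 449.9 -411.2  245.5] 17.65 36.34160191782998 8.554709404706955 [-0.6 -0.  -0.7]
[-0.501 -0.001 -0.865] neck [ 498.6 -428.1  165.4] [322.   78.6] to go [ 20.82677796  -6.93790125 -74.89014003]
0  99 101 101 103 103 102 101 101 101 101 100 100 100  88  76  78  97 101  88  79  78 158 208 212 214 215 215 214 211 129 104 103 101  99 100
5 100  99  98  98 100 102 102 102 102 102 102 101 101 102 101  98  91  92  93 102 105 113 211 208 203 208 214 215 190 103 102 101 102 102 102
10 100  99  98  99  98  98  99 101 102 102 103 102 103 103 103 102 101 101 100 101 100 140 195 218 221 218 212 205 175 101 102 102 103 102 101
15  98 100  98 100 100  98  98  98  98  99 100 101 102 103 103 102 103 103 102 102 102 102 118 214 213 212 218 202 103 101  97  98 102 103 102
20 116  99 116 185 203 204 198 201 170  98 100 100  99 101 101 103 104 103 103 103 103 102 101 205 218 217 196 108  99 102 105 105 102  99  97
25 238 196 195 198 202 204 205 204 181 103  99 195 129 100 101 100 100 101 102 104 104 102 104 102 102 105 118 102 103 101 102 100 102 105 136
30 242 241 223 197 197 197 199 164 104 127 199 124
[... 2166 characters left out ...]
4 121  91  94 134 138 138 139 140 139 139 139 139 136 224 219 205 243 244
110 241 241 241 238 235 216 109  78  67  67  67  71  76  28  79  93  90 124  91  93 134 139 138 138 139 138 140 140 137 224 218 101 109 132 148
115 240 240 240 222 238 239 140 136 138 138 121 104 137 137 103  91  96 123  92  94 134 139 138 138 138 137 139 138 232 219  42  20  24  40  91
120 239 241 241 174 152 133 134 134 136 134 135 131 139 168 139 100  96 125  99  98 132 136 137 137 138 138 146 234 222  44  22  22  23  24  20
125 237 226 225 161 132 139 140 139 137 135 133 140 140 140 145 107 131 222 105 105 132 137 136 136 137 143 235 223  45  23  23  24  26  29  28
knob expected [321.6 -13.9] body top [321.5 -18.5]
```

The weight stands on the pan clear of the tips. The forceps sit in the grip exactly as before, with the tip end at y≈50 and centre ≈322. Now back above the rest.

Emit:
{"fn": "arm_command", "kwargs": {
  "targets": [
    {"claw":0.575,"slide":[0.0108,0.0372,0],"twist":[0,0,0]},
    {"claw":0.575,"slide":[0.0108,0.0372,0],"twist":[0,0,0]},
    {"claw":0.575,"slide":[0.0108,0.0372,0],"twist":[0,0,0]},
    {"claw":0.575,"slide":[0.0108,0.0372,0],"twist":[0,0,0]},
    {"claw":0.575,"slide":[0.0103,0.0374,0],"twist":[0,0,0]}
  ]
}}

```text
t: 18.32
tool_pos: [503.9, -224.0, 246.0]
eef_rot: [0.953, -0.155, -0.256, -0.042]
contact_force: [0.1, 0.6, -0.6]
width: 36.3
grip_force: 8.6
```

Emit:
{"fn": "arm_command", "kwargs": {
  "targets": [
    {"claw":0.575,"slide":[0,0,-0.018],"twist":[0,0,0]},
    {"claw":0.575,"slide":[0,0,-0.02],"twist":[0,0,0]},
    {"claw":0.575,"slide":[0,0,-0.0195],"twist":[0,0,0]},
    {"claw":0.575,"slide":[0,0,0],"twist":[0,0,0]},
    {"claw":0.575,"slide":[0,0,0],"twist":[0,0,0]}
  ]
}}

```text
t: 18.95
tool_pos: [503.6, -225.7, 188.8]
eef_rot: [0.953, -0.156, -0.255, -0.042]
contact_force: [-0.8, 0.7, 0.1]
width: 36.5
grip_force: 8.6
```

```bash
python3 - <<'E'
from h import *
s=observe();R=Rn.from_quat(s['eef_rot']);print(s['tool_pos'],s['eef_rot'])
R0=Rn.from_quat([0.954,-0.155,-0.255,-0.042]); print("turn needed deg",np.degrees((R0*R.inv()).as_rotvec()).round(2))
fz=-R.as_matrix()[:,2];g=np.array([465.5,-212.3,118.8]);d=g-s['tool_pos'];print("d",d,"along",d@fz,"perp",d-(d@fz)*fz,fz)
E
```

```text
[ 503.5989591  -225.73522781  188.76428359] [ 0.95332043 -0.15557533 -0.25541716 -0.04169583]
turn needed deg [ 0.04 -0.07  0.06]
d [-38.0989591   13.43522781 -69.96428359] along -80.7876723176579 perp [0.19561858 0.59223427 0.00164266] [ 0.47401511 -0.15897219  0.86604706]
```

Emit:
{"fn": "arm_command", "kwargs": {
  "targets": [
    {"claw":0.575,"slide":[-0.0093,0.0036,-0.0173],"twist":[0,0,0]},
    {"claw":0.575,"slide":[-0.0095,0.0033,-0.0173],"twist":[0,0,0]},
    {"claw":0.575,"slide":[-0.0095,0.0032,-0.0173],"twist":[0,0,0]},
    {"claw":0.575,"slide":[-0.005,0.0017,-0.009],"twist":[0,0,0]},
    {"claw":0.575,"slide":[-0.0024,0.0008,-0.0043],"twist":[0,0,0]}
  ]
}}

```text
t: 19.58
tool_pos: [468.1, -212.8, 123.7]
eef_rot: [0.953, -0.155, -0.255, -0.042]
contact_force: [0.0, 0.3, -0.0]
width: 36.0
grip_force: 8.6
```

Emit:
{"fn": "arm_command", "kwargs": {
  "targets": [
    {"claw":0.575,"slide":[0,0,0],"twist":[0,0,0]},
    {"claw":0.575,"slide":[0,0,0],"twist":[0,0,0]}
  ]
}}

```text
t: 19.82
tool_pos: [468.5, -212.8, 124.0]
eef_rot: [0.954, -0.155, -0.255, -0.042]
contact_force: [0.3, 0.6, -0.5]
width: 36.2
grip_force: 8.6
```

Emit:
{"fn": "arm_command", "kwargs": {
  "targets": [
    {"claw":0.575,"slide":[-0.0014,0.0003,-0.0026],"twist":[0,0,0]},
    {"claw":0.575,"slide":[-0.0012,0.0002,-0.002],"twist":[0,0,0]},
    {"claw":0.575,"slide":[0,0,0],"twist":[0,0,0]},
    {"claw":0.575,"slide":[0,0,0],"twist":[0,0,0]}
  ]
}}

```text
t: 20.32
tool_pos: [465.6, -212.1, 119.1]
eef_rot: [0.953, -0.155, -0.255, -0.042]
contact_force: [0.1, -1.1, 2.0]
width: 36.3
grip_force: 8.5
```

Emit:
{"fn": "arm_command", "kwargs": {
  "targets": [
    {"claw":0.575,"slide":[-0.0003,0,-0.0005],"twist":[0,0,0]},
    {"claw":0.575,"slide":[0,0,0],"twist":[0,0,0]}
  ]
}}

```text
t: 20.58
tool_pos: [465.5, -212.1, 118.9]
eef_rot: [0.954, -0.155, -0.255, -0.042]
contact_force: [0.9, -0.6, 5.7]
width: 36.4
grip_force: 8.5
```

Seated: the pose and the 5 N reaction are the same as at the pickup. Release.

Emit:
{"fn": "arm_command", "kwargs": {
  "targets": [
    {"claw":0.55,"slide":[0,0,0],"twist":[0,0,0]},
    {"claw":0.52,"slide":[0,0,0],"twist":[0,0,0]},
    {"claw":0.48,"slide":[0,0,0],"twist":[0,0,0]},
    {"claw":0.4,"slide":[0,0,0],"twist":[0,0,0]},
    {"claw":0.2,"slide":[0,0,0],"twist":[0,0,0]}
  ]
}}

```text
t: 21.2
tool_pos: [464.7, -212.0, 118.2]
eef_rot: [0.953, -0.155, -0.256, -0.042]
contact_force: [-0.7, -0.5, 0.2]
width: 67.2
grip_force: 0.0
```

Emit:
{"fn": "arm_command", "kwargs": {
  "targets": [
    {"claw":0.05,"slide":[0,0,0],"twist":[0,0,0]},
    {"claw":0.05,"slide":[0.0095,-0.0032,0.0173],"twist":[0,0,0]},
    {"claw":0.05,"slide":[0.0142,-0.0048,0.026],"twist":[0,0,0]},
    {"claw":0.05,"slide":[0.0142,-0.0048,0.026],"twist":[0,0,0]},
    {"claw":0.05,"slide":[0.0142,-0.0048,0.026],"twist":[0,0,0]}
  ]
}}

```text
t: 21.82
tool_pos: [517.4, -229.8, 214.5]
eef_rot: [0.953, -0.155, -0.255, -0.042]
contact_force: [0.7, -0.2, -0.4]
width: 81.2
grip_force: 0.0
```

Emit:
{"fn": "arm_command", "kwargs": {
  "targets": [
    {"claw":0.05,"slide":[0.0079,-0.0046,0.0197],"twist":[0,0,0]},
    {"claw":0.05,"slide":[0,0,0],"twist":[0,0,0]},
    {"claw":0.05,"slide":[0,0,0],"twist":[0,0,0]}
  ]
}}

```text
t: 22.2
tool_pos: [524.3, -234.0, 232.5]
eef_rot: [0.953, -0.155, -0.256, -0.042]
contact_force: [-0.1, 0.1, -0.5]
width: 80.8
grip_force: 0.0
```

```bash
python3 - <<'E'
from h import *
import json
s=observe();print(s['tool_pos'],s['t'])
c=camera_model("wrist");im=get_image("wrist");cv2.imwrite("pics/w9.png",im)
a=cv2.imread("pics/w1.png"); d=cv2.absdiff(a,im).max(2)
# predicted forceps pixels in both views
yaw=np.radians(-18.5);h=np.array([np.cos(yaw),np.sin(yaw),0]);fx=.866*h-[0,0,.5];fz=.5*h+[0,0,.866];fy=np.cross(fz,fx)
o=np.array([440,-204.5,74]);c1=json.load(open("w1.json"))
for p in[(0,21,0),(-85,0,5),(93,0,14)]:
    X=o+np.array(p)@np.array([fx,fy,fz]);print(proj("wrist",X,c1).round(1),proj("wrist",X,c).round(1))
sh,r=cv2.phaseCorrelate(cv2.cvtColor(a[85:285,285:355],6).astype(np.float32),cv2.cvtColor(im[85:285,285:355],6).astype(np.float32));print(sh,r)
for n in("scene","side"):
    A=cv2.imread(f"pics/{n}0.png");B=get_image(n);cv2.imwrite(f"pics/{n}9.png",B)
    D=(cv2.absdiff(A,B).max(2)>25).astype(np.uint8); D[:, 430 if n=="scene" else 470:]=0
    N,_,st,ce=cv2.connectedComponentsWithStats(D); print(n,[(st[i].tolist(),ce[i].round().tolist()) for i in range(1,N) if st[i,4]>12][:15])
    print("pan weight exp",proj(n,[519.4,-435,84]).round(), "old",proj(n,[581.8,-58.7,23]).round(),"rest",proj(n,[440,-204.5,74]).round())
E
```

```text
[ 524.29674878 -233.99612512  232.46911291] 22.2
[296.9 197.2] [296.7 196.8]
[319.  279.1] [318.9 279.3]
[318.7  91.8] [318.8  90.1]
(-0.03803333479496729, -1.0583372584382005) 0.9118518979019589
scene [([263, 0, 62, 66, 2020], [296.0, 28.0]), ([277, 60, 78, 96, 3158], [311.0, 104.0]), ([324, 76, 5, 7, 27], [326.0, 79.0]), ([332, 107, 7, 7, 16], [335.0, 110.0]), ([382, 158, 5, 4, 16], [384.0, 159.0]), ([379, 168, 8, 5, 33], [382.0, 170.0]), ([252, 201, 99, 94, 4630], [295.0, 253.0]), ([222, 224, 10, 21, 142], [227.0, 234.0]), ([424, 233, 6, 18, 64], [427.0, 244.0]), ([346, 240, 84, 59, 3945], [389.0, 272.0]), ([418, 300, 12, 12, 132], [424.0, 305.0]), ([401, 358, 29, 30, 374], [418.0, 374.0])]
pan weight exp [383. 167.] old [227. 235.] rest [332. 216.]
side [([264, 0, 92, 170, 7121], [308.0, 70.0]), ([363, 162, 10, 13, 66], [368.0, 169.0]), ([422, 168, 17, 6, 72], [430.0, 171.0]), ([413, 176, 57, 27, 1205], [442.0, 189.0]), ([268, 208, 112, 77, 3533], [318.0, 250.0]), ([368, 228, 69, 50, 2343], [400.0, 255.0]), ([254, 235, 7, 5, 21], [257.0, 237.0]), ([254, 242, 9, 11, 73], [259.0, 247.0]), ([444, 308, 26, 34, 425], [459.0, 327.0]), ([410, 389, 15, 11, 95], [415.0, 395.0])]
pan weight exp [369. 168.] old [259. 243.] rest [348. 216.]
```

The forceps' image matches the original (shift 0, −1 px, explained by the slightly different viewpoint). In both fixed views the weight appears on the pan where expected, and the other weights show no change. Handing in.

```bash
python3 -c "
from station import *
print(job_done())"
```

```text
the job is handed in; nothing more can be done
None
```

The large weight stands upright within about 1 mm of the pan's centre, the forceps are back in their rest as they lay, and the job was handed in at about 22 s of the 64 s allowed.

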